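Seat the drill template on its jig pins

TASK

Get the jig ready for drilling: nudge the aluminium template plate across the raised wooden jig board with your fingertips until its two holes drop over the two locating pins and it lies flat on the board. Only push it; do not lift it or tip it up, and leave the jar and the roll of tape where they stand.

Things in the scene. Friction and masses are not known exactly. Their poses are not given: they have to be found in the camera images.
- jig: Wooden board 190 (x) x 140 (y) x 18 mm on a fixed round foot, its top 90 mm above the bench. Origin: on the bench under the board's centre; x runs along the board away from the robot, y to its left, z up. Along the left edge a dark steel fence, 22 mm high above the board, from x = -60 to +92 mm; its inner face is the plane y = +55 mm. Two steel pins stand at x = +20, y = -27.5 and +36.5 mm.
- pin_right (a point): Top of the right locating pin, at the jig's x = +20, y = -27.5, z = +98 mm. The pin is 10 mm thick with a domed top and stands 8 mm above the board. The template covers it at the start.
- pin_left (a point): Top of the left locating pin, at the jig's x = +20, y = +36.5, z = +98 mm; same size. The template covers it at the start.
- template: Loose aluminium plate, 120 (x) x 100 (y) x 16 mm, about 0.4 kg. Origin: centre of its underside; axes near the jig's. It starts with its far part leaning on the pin tops, its near edge on the board (4 to 5 degrees), 22 to 40 mm short of its seat (toward the jig's -x), 8 to 20 mm off the fence, turned up to 0.07 rad. Seated: origin at the jig's x = +12, y = +4.5, z = +90 mm.
- hole_right (a point): Centre, at the underside, of the plate's right 15 mm through hole: x = +8, y = -32 mm in the plate's frame; z = 90 mm when seated. (Three small dark drill bushes on the plate's centre line are no holes.)
- hole_left (a point): The same for the left hole: x = +8, y = +32 mm. With the plate's left side against the fence both holes are in line with the pins within 1 mm; sliding it along the fence toward the jig's +x brings the holes over the pins, and the plate drops by itself.
- small_jar: White jar with a black lid, 46 mm across, 56 mm high, on the bench left of the jig; bystander. Origin: centre of its underside.
- tape_masking: Roll of masking tape lying flat, 54 mm across, 18 mm high, on the bench left of the jig; bystander. Origin: centre of its underside.

How it is judged:
By the outcome, as a careful person would: the job done as asked, in the order asked, and still so for the second after the job is handed in, with the robot touching nothing.
It also fails if it takes over 42 s, if anything falls off the work surface, if the arm or the gripper's body presses on something with over 40 N, if the wrist force passes 120 N, or if a joint passes its speed limit or range.

ROBOT

A 6-joint arm with a two-finger parallel gripper is mounted at the origin on the work surface; the furniture and walls round the work are solid. World frame = base frame: x ahead of the robot, y to its left, z up, the work surface at z = 0. Lengths are in m, angles in rad, forces in N, time in s.
With the tool pointing down it reaches from about 0.325 to 0.9 m from the base axis. Payload 3.5 kg.
Tool frame: the origin (TCP) lies at the very end of the fingers, on their centre line; the grasp point (between the pads) lies 19 mm behind it (bot.pinch_z is the z of the grasp point in the tool frame, in m); z points along the fingers, y is the direction in which the jaws open and shut (so a half turn about z gives the same grasp; the last joint's range is limited). The gripper opens to 85 mm and grips with 20 to 120 N. Pads are 22 mm wide; open, the fingers measure 114 mm over their backs; the gripper's body (76 mm by 85 mm) begins 54 mm behind the grasp point. The pads swing forward as they close: fully open they stand 13 mm farther back than shut.
Start: joints at [-1.363, 0.276, -0.026, 1.268, 0, 1.467], TCP at [0.191, -0.595, 0.231] pointing down, gripper open.
Joint ranges: [-3.12, 3.12], [-0.85, 1.88], [-1.08, 1.24], [-1.95, 2.15], [-1.57, 1.53], [-3.14, 3.14]. Speed limits (rad/s): [2.57, 2.57, 3.14, 3.14, 3.14, 3.14].

INTERFACE

Orientations are given as a unit quaternion [x, y, z, w].
In Python, from plant import bot gives the robot as it stands.
- The arm moves only by the tool carry_out, never from a script. Its argument "series" is a list of rows, each a list of 5 numbers: the opening in per cent of the stroke, from 0 (shut) to 100 (fully open), then the shift along the world's x, y, z as a fraction of full scale, then the turn about the world's z as a fraction of full scale. A call has 1 to 5 rows; each row is the pose to reach, as a shift and turn from the pose commanded when the call began; what a row does not reach only later rows make up. Full scale, the value 1, is 80 mm for a shift and 60 degrees for a turn. A row lasts 1/12 s, in which the tool goes at most 41.7 mm and 7.16 degrees, less where a joint would pass 70% of its speed; a pose out of reach is approached as far as the arm can. A call with a number of a shift or a turn outside -1 to 1 is refused whole. A call with a gripper value outside its range is refused whole. The fingers move at their own pace and stop on an object; "force" is the grip in N (left out, the last holds). Time passes only in rows, so rows that repeat a pose let the fingers close. It gives the time, the measured TCP pose, the force and the opening at its end, in the units of the state.
- bot.get_state(): the state, without advancing time (a new reading comes with each control period).
- bot.grab_frame(name): name is "scene" or "top" or "wrist"; returns a dict with "color" (384x512x3 uint8, blue, green, red), "z_map" (384x512 float32, m along the optical axis (not along the pixel's ray), 0 where there is no reading), "mtx" (3x3 intrinsics, pixels), "k1" (the pictures are not rectified: a ray, as slopes to the right and down, at radius r is drawn at 1 + k1 r^2 times it, then the intrinsics apply), "camera_from_world" (4x4, takes a point from world to camera coordinates). Camera axes: x right, y up, looking along -z (the intrinsics and any distortion apply to the point x, -y, -z); pixel columns grow to the right and rows downward; lengths in m; the calibration is good to about 2 mm. A picture is of the moment at which its call begins.
- bot.sign_off(): hands the job in, once; it reports no verdict.
Trained networks look in a picture, given as the dict that the camera call returned (one of the last four; its "shot" number tells which), for a name from the list of things; names that differ only in an ending like _2 or _b are one class to them, and where a whole thing is asked for, a point or a joint stands for the part that bears it (a point fixed in the world has none). Each returns a list of dicts, best first, with "conf" (0 to 1); they miss things now and then, are a little off and sometimes report something else, mostly with a low value. They report only what shows in the picture. A call takes as long as a camera call.
- bot.find_in(picture, name): "bbox" ([left, top, right, bottom] in pixels, round what is visible of it).
- bot.spot_point(picture, name): "location" ([column, row] in pixels: a listed point, or the origin of a listed thing).
The state is a dict: "time_s": time; "q": joint angles; "qvel": joint speeds; "joint_torque": joint torques, N m; "tool_pos": TCP position; "ee_rot": TCP orientation; "contact_force": force on the tool from outside, world axes, zero at the start; "moment": the same for the moment, N m; "grip_width": opening from 0.0 (shut) to 1.0 (fully open).
Only numpy, scipy, OpenCV 4.12 (cv2) and the standard library are available. Lean on these libraries where they do the work, as an engineer would, in place of code of your own. Each camera call takes 0.05 s, during which the arm holds its last target.

## Working session

There is one attempt and no reset: what is moved stays moved. The work goes in short steps, Python scripts to look and compute and a tool call to move; the robot and the scene stay as the last step left them, time stands still between calls to the robot, and variables do not carry over. Pictures are saved under pics/ and viewed, and the job is handed in when it is done.

Besides the shell and the picture viewer there is one more tool, called after ">>>" in YAML: its name, and indented under it one key for each argument. carry_out: Moves the arm, as the interface text tells. Shift numbers are shares of 80 mm and turn numbers shares of 60 degrees, none past 1 either way. Its arguments: {"type":"object","properties":{"series":{"type":"array","items":{"type":"array","items":{"type":"number"}}},"force":{"type":"number"}},"required":["series"]}

```bash
ls; mkdir -p pics; cat > h.py <<'E'
import numpy as np, cv2
from plant import bot
def pix2ray(f,u,v):
    K=np.array(f["mtx"]);k1=f["k1"]
    xd=(u-K[0,2])/K[0,0];yd=(v-K[1,2])/K[1,1]
    x,y=xd,yd
    for _ in range(20):
        s=1+k1*(x*x+y*y);x,y=xd/s,yd/s
    return x,y
def pt(f,u,v,d):
    x,y=pix2ray(f,u,v)
    c=np.array([x*d,-y*d,-d,1.0])
    return (np.linalg.inv(f["camera_from_world"])@c)[:3]
def ptz(f,u,v,z):
    T=np.linalg.inv(f["camera_from_world"]);x,y=pix2ray(f,u,v)
    d=T[:3,:3]@np.array([x,-y,-1.0]);o=T[:3,3]
    return o+d*(z-o[2])/d[2]
def cloud(f):
    K=np.array(f["mtx"]);h,w=f["z_map"].shape
    u,v=np.meshgrid(np.arange(w),np.arange(h))
    x,y=pix2ray(f,u.astype(float),v.astype(float));d=f["z_map"]
    c=np.stack([x*d,-y*d,-d,np.ones_like(d)],-1)
    return (c@np.linalg.inv(f["camera_from_world"]).T)[...,:3]
def proj(f,p):
    c=np.array(f["camera_from_world"])@np.append(p,1);x,y=c[0]/-c[2],-c[1]/-c[2]
    s=1+f["k1"]*(x*x+y*y);K=np.array(f["mtx"])
    return K[0,0]*x*s+K[0,2],K[1,1]*y*s+K[1,2]
E
python3 - <<'E'
from h import *
for n in("scene","top"):
    f=bot.grab_frame(n);cv2.imwrite(f"pics/{n}0.png",f["color"])
    for t in("jig","template","small_jar","tape_masking","hole_right","hole_left","pin_left"):
        b=bot.find_in(f,t);s=bot.spot_point(f,t)
        print(n,t,b[:1],s[:1])
        if s:
            u,v=s[0]["location"];d=f["z_map"][int(v),int(u)];print("   ",pt(f,u,v,d).round(4))
print(bot.get_state())
E
```

```text
pics
scene jig [{'bbox': [234.2, 190.1, 326.2, 266.1], 'conf': 0.84}] [{'location': [270.1, 251.1], 'conf': 0.72}]
    [ 0.2037 -0.6437  0.2936]
scene template [{'bbox': [244.5, 199.6, 303.1, 256.3], 'conf': 0.83}] [{'location': [265.5, 231.3], 'conf': 0.77}]
    [ 0.1982 -0.639   0.3353]
scene small_jar [] [{'location': [287.5, 228.2], 'conf': 0.4}]
    [ 0.2201 -0.659   0.3312]
scene tape_masking [] []
scene hole_right [{'bbox': [248.4, 204.1, 300.6, 258.2], 'conf': 0.92}] [{'location': [275.8, 238.7], 'conf': 0.74}]
    [ 0.197  -0.6543  0.3312]
scene hole_left [{'bbox': [245.7, 201.6, 302.6, 255.3], 'conf': 0.73}] [{'location': [264.8, 217.5], 'conf': 0.68}]
    [ 0.4177 -0.5205  0.1071]
scene pin_left [{'bbox': [236.8, 190.9, 324.8, 264.6], 'conf': 0.66}] [{'location': [276.1, 209.4], 'conf': 0.72}]
    [ 0.4491 -0.5319  0.1109]
top jig [{'bbox': [232.1, 145.6, 356.5, 273.6], 'conf': 0.55}] [{'location': [288.2, 210.7], 'conf': 0.71}]
    [ 0.4183 -0.5249  0.1094]
top template [{'bbox': [247.5, 176.2, 334.1, 269.9], 'conf': 0.66}] [{'location': [287.5, 224.7], 'conf': 0.77}]
   
[... 604 characters left out ...]
4639 -0.5255  0.1124]
{'time_s': 1.5, 'q': array([-1.36340157e+00,  2.76443767e-01, -2.63822026e-02,  1.26800931e+00,
        3.27447627e-05,  1.46740915e+00]), 'qvel': array([ 0.00027145, -0.000302  ,  0.0004908 , -0.00143384,  0.00111252,
       -0.00092761]), 'joint_torque': array([ 1.38667467e-03, -4.45474684e+01,  2.95551682e+01,  1.21712023e-03,
       -3.37556116e-05,  2.87305241e-06]), 'tool_pos': array([ 0.19113514, -0.59506096,  0.23129449]), 'ee_rot': array([ 9.87951098e-01,  1.54766367e-01,  1.53379118e-05, -2.03000702e-05]), 'contact_force': array([-0.34432996,  0.56055882, -0.76662564]), 'moment': array([-0.00554367,  0.00151751,  0.03579734]), 'grip_width': 0.9987305555565082}
```

```bash
python3 - <<'E'
import cv2
a=cv2.imread("pics/scene0.png")[150:290,190:370];cv2.imwrite("pics/s0c.png",cv2.resize(a,None,fx=4,fy=4,interpolation=2))
a=cv2.imread("pics/top0.png")[130:290,160:380];cv2.imwrite("pics/t0c.png",cv2.resize(a,None,fx=3.5,fy=3.5,interpolation=2))
E
```

```text
(no output)
```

View pics/s0c.png

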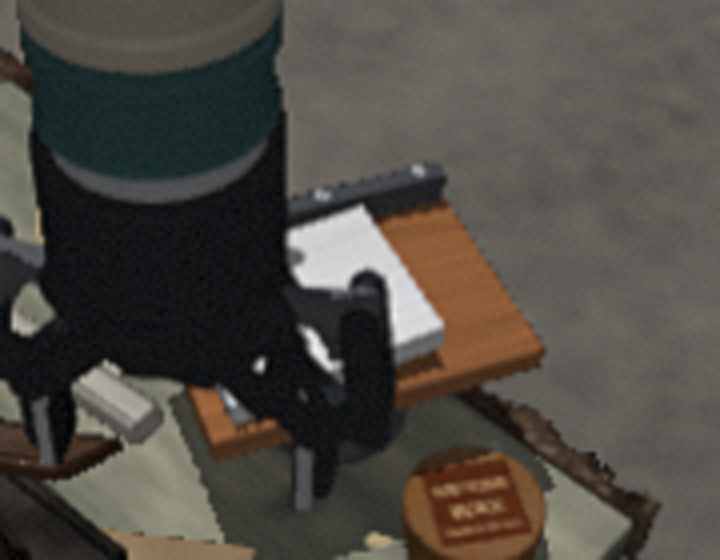

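View pics/t0c.png

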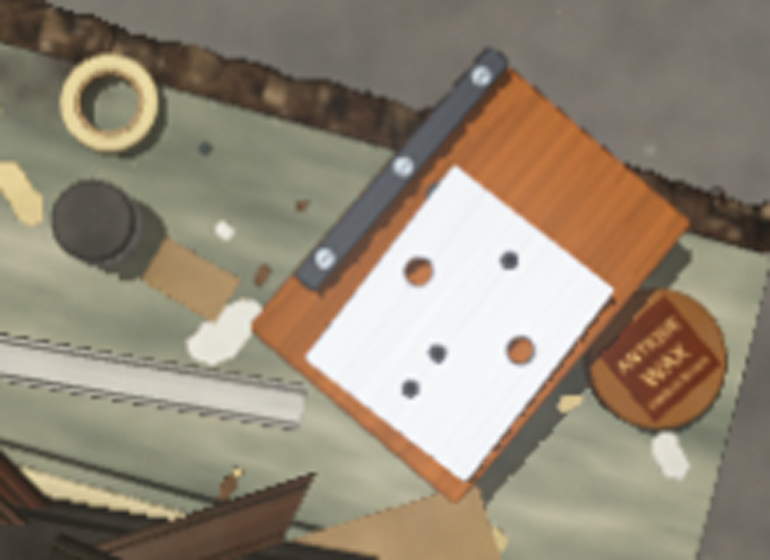

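View pics/scene0.png

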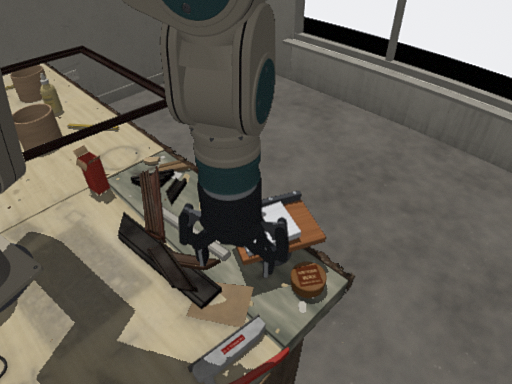

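The top view shows the board with the fence at its upper left. The plate's holes are at about (279,207) and (309,230), with wood visible through them, and a wax tin stands right of the board. Next I'll measure the jig and plate poses.

```bash
cat > m.py <<'E'
from h import *
from scipy import ndimage
def measure(tag,verbose=True):
    f=bot.grab_frame("top");cv2.imwrite(f"pics/{tag}.png",f["color"])
    C=cloud(f);img=f["color"].astype(int);B,G,R=img[...,0],img[...,1],img[...,2]
    z=C[...,2]
    return f,C,B,G,R
E
python3 - <<'E'
from m import *
f,C,B,G,R=measure("t1");z=C[...,2]
roi=np.zeros(z.shape,bool);roi[140:280,225:365]=1
wood=roi&(R-B>50)&(z>0.07)&(z<0.105)
fence=roi&(z>0.1)&(R<110)&(z<.125)
plate=roi&(B>170)&(z>0.085)
for n,m in(("wood",wood),("fence",fence),("plate",plate)):
    l,k=ndimage.label(m);s=ndimage.sum(m,l,range(1,k+1));m=l==1+np.argmax(s)
    P=C[m];print(n,m.sum(),P.mean(0).round(4),"z pct",np.percentile(P[:,2],[5,50,95]).round(4))
    zz={"wood":.09,"fence":.112,"plate":P[:,2].mean()}[n]
    r=cv2.minAreaRect((P[:,:2]*1000).astype(np.float32));print(r, cv2.boxPoints(r).round(1).tolist())
    if n=="plate":
        A=np.c_[P[:,:2],np.ones(len(P))];c=np.linalg.lstsq(A,P[:,2],rcond=None)[0];print("plane",c)
for u,v in((279.4,207.4),(308.9,230)): print("hole",ptz(f,u,v,.112).round(4))
K=f["camera_from_world"];print(np.linalg.inv(K)[:3,3])
E
```

```text
wood 3151 [ 0.4412 -0.5543  0.0887] z pct [0.0862 0.0887 0.0911]
((424.1290588378906, -538.8145141601562), (139.53140258789062, 190.79916381835938), 49.59867477416992) [[306.29998779296875, -530.0999755859375], [451.6000061035156, -653.7999877929688], [542.0, -547.5], [396.70001220703125, -423.8999938964844]]
fence 241 [ 0.4529 -0.482   0.1108] z pct [0.1083 0.1108 0.1133]
((453.00396728515625, -482.0836181640625), (13.842519760131836, 55.34828186035156), 49.81257629394531) [[427.3999938964844, -469.5], [469.70001220703125, -505.20001220703125], [478.6000061035156, -494.70001220703125], [436.29998779296875, -458.8999938964844]]
plate 3903 [ 0.3985 -0.5292  0.1122] z pct [0.1039 0.1092 0.1142]
((402.3486633300781, -526.3204956054688), (116.80361938476562, 126.47920989990234), 51.79364013671875) [[316.5, -533.0999755859375], [415.8999938964844, -611.2999877929688], [488.20001220703125, -519.5], [388.79998779296875, -441.29998779296875]]
plane [0.08233379 0.24694296 0.21004822]
hole [ 0.4238 -0.5094  0.112 ]
hole [ 0.3851 -0.5606  0.112 ]
[ 0.388777   -0.44131564  0.92679425]
```

```bash
python3 - <<'E'
from m import *
f,C,B,G,R=measure("t2");z=C[...,2]
ex=np.array([.7615,-.6482]);ey=np.array([.6482,.7615]);o=np.array([.4241,-.5388])
J=np.stack([(C[...,:2]-o)@ex,(C[...,:2]-o)@ey],-1)*1000
def mx(n,m): 
    m=m&(f["z_map"]>0); print(n,m.sum(),np.percentile(z[m],[50,99]).round(3),J[m].min(0),J[m].max(0))
mx("tin area",(J[...,0]>-80)&(J[...,0]<110)&(J[...,1]<-78)&(J[...,1]>-150))
mx("near area",(J[...,0]>-200)&(J[...,0]<-100)&(abs(J[...,1])<70)&(z<.2))
pl=(B>170)&(z>0.1)&(z<.13)&(abs(J[...,0])<100)&(J[...,1]<52)
print("plate",cv2.minAreaRect(J[pl].astype(np.float32)),pl.sum())
A=np.c_[J[pl],np.ones(pl.sum())];print(np.linalg.lstsq(A,z[pl]*1000,rcond=None)[0])
t=(J[...,1]<-78)&(J[...,1]>-150)&(abs(J[...,0])<110)&(z>.03);print(np.percentile(z[t],[5,50,95]),J[t].min(0),J[t].max(0))
K=bot.get_state();print(K["time_s"])
E
```

```text
tin area 3195 [-0.006  0.033] [ -79.97958334 -149.97837032] [109.90537938 -78.00904139]
near area 3793 [-0.004  0.039] [-199.98921123  -69.96950182] [-100.01873495   69.99951147]
plate ((-25.33745574951172, -9.606422424316406), (120.11859130859375, 99.73767852783203), 2.7049410343170166) 3792
[7.77559180e-02 3.40576750e-03 1.11249367e+02]
[0.03011352 0.03118522 0.03341024] [  -0.56031125 -148.24184188] [ 75.28802913 -78.00904139]
1.6
```

>>> carry_out:
  series:
    - [55,0.33,0.01,0,0.11]
    - [55,0.67,0.02,0,0.22]
    - [55,1,0.03,0,0.33]
    - [55,1,0.03,0,0.44]
    - [55,1,0.03,0,0.53]

```text
time_s: 2.02
tool_pos: [0.2728, -0.5924, 0.2312]
ee_rot: [0.906, 0.423, 0.0, 0.0]
contact_force: [-0.5, 0.2, 0.2]
grip_width: 0.554
```

>>> carry_out:
  series:
    - [55,0.33,0.01,0,0]
    - [55,0.67,0.03,0,0]
    - [55,1,0.04,-0.3,0]
    - [55,1,0.04,-0.7,0]
    - [55,1,0.04,-1,0]

```text
time_s: 2.43
tool_pos: [0.3528, -0.5891, 0.1499]
ee_rot: [0.907, 0.421, 0.0, 0.0]
contact_force: [-0.2, 0.4, -1.4]
grip_width: 0.555
```

```bash
cat >> m.py <<'E'
ex=np.array([.7615,-.6482]);ey=np.array([.6482,.7615]);o=np.array([.4241,-.5388])
from scipy.spatial.transform import Rotation as Ro
def tool():
    s=bot.get_state();d=(s["tool_pos"][:2]-o)*1000
    ty=Ro.from_quat(s["ee_rot"]).as_matrix()[:,1]
    print("t",s["time_s"],"tool jig",round(d@ex,1),round(d@ey,1),"z",round(s["tool_pos"][2]*1000,1),"yaw_y in jig deg",round(np.degrees(np.arctan2(ty[:2]@ey,ty[:2]@ex)),2),"F",s["contact_force"].round(1),"w",round(s["grip_width"],3))
def plate(tag):
    f,C,B,G,R=measure(tag);z=C[...,2]
    J=np.stack([(C[...,:2]-o)@ex,(C[...,:2]-o)@ey],-1)*1000
    pl=(B>150)&(z>0.095)&(z<.13)&(abs(J[...,0])<100)&(J[...,1]<54)&(J[...,1]>-75)&(abs(B-R)<40)
    l,k=ndimage.label(pl);pl=l==1+np.argmax(ndimage.sum(pl,l,range(1,k+1)))
    r=cv2.minAreaRect(J[pl].astype(np.float32));A=np.c_[J[pl],np.ones(pl.sum())]
    print("plate",np.round(r[0],1),np.round(r[1],1),round(r[2],2),pl.sum(),"plane",np.linalg.lstsq(A,z[pl]*1000,rcond=None)[0].round(3))
    cv2.imwrite(f"pics/{tag}c.png",cv2.resize(f["color"][130:290,200:380],None,fx=3.5,fy=3.5,interpolation=2))
    return f
E
python3 -c "
from m import *
tool()"
```

```text
t 2.4333 tool jig -21.6 -84.5 z 149.9 yaw_y in jig deg 0.14 F [-0.2  0.4 -1.4] w 0.555
```

>>> carry_out:
  series:
    - [55,0,0,-0.25,0]
    - [55,0,0,-0.5,0]
    - [55,0,0,-0.68,0]
    - [55,0,0,-0.68,0]

```text
time_s: 2.77
tool_pos: [0.3498, -0.5866, 0.0926]
ee_rot: [0.908, 0.42, -0.0, -0.004]
contact_force: [-1.1, 0.9, 0.7]
grip_width: 0.552
```

```bash
python3 -c "
from m import *
tool();plate('t3')
f=bot.grab_frame('wrist');cv2.imwrite('pics/w3.png',f['color'])
f=bot.grab_frame('scene');cv2.imwrite('pics/s3.png',cv2.resize(f['color'][150:290,190:370],None,fx=4,fy=4,interpolation=2))
"
```

```text
t 2.7667 tool jig -25.6 -84.5 z 92.6 yaw_y in jig deg 0.02 F [-1.1  0.9  0.7] w 0.552
plate [-25.1  -9.7] [120.5  99.7] 2.91 3798 plane [7.60000e-02 4.00000e-03 1.11239e+02]
```

View pics/t3c.png

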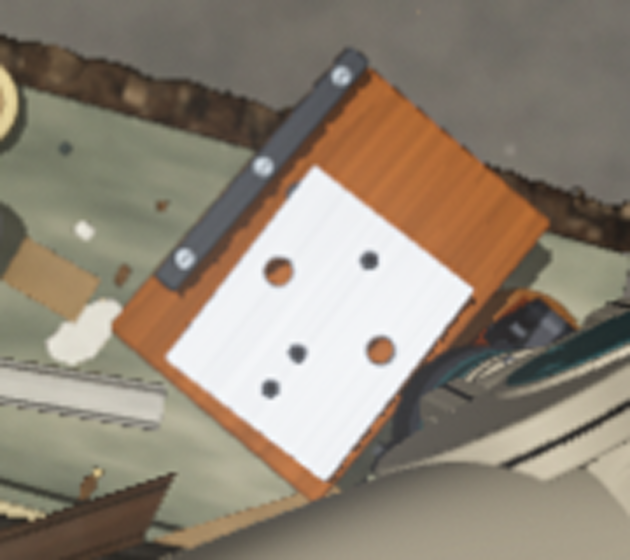

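View pics/s3.png

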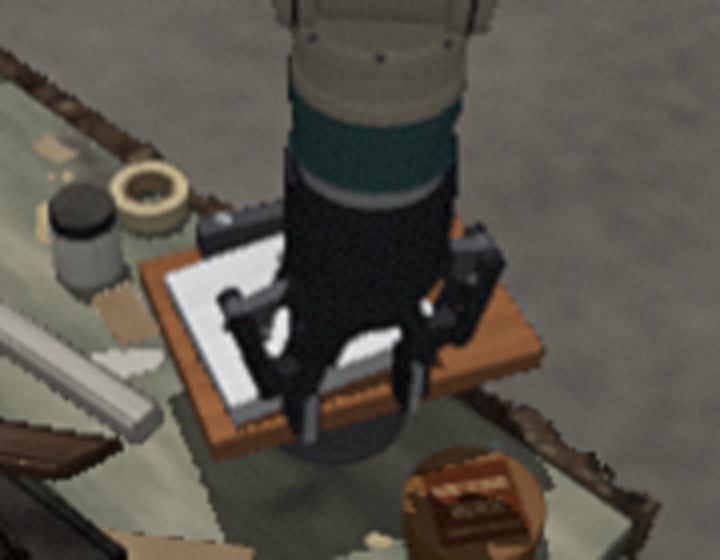

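View pics/w3.png

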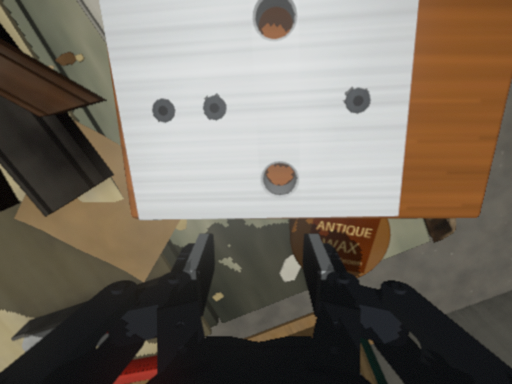

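The fingers stand clear of the plate's right side, above the board's height. Now I'll push it toward the fence.

>>> carry_out:
  series:
    - [55,0.026,0.03,0.03,0]
    - [55,0.052,0.061,0.03,0]
    - [55,0.078,0.091,0.03,0]
    - [55,0.104,0.122,0.03,0]
    - [55,0.13,0.152,0.03,0]

```text
time_s: 3.33
tool_pos: [0.3612, -0.5781, 0.1004]
ee_rot: [0.908, 0.42, -0.001, 0.001]
contact_force: [-3.2, -1.6, 2.4]
grip_width: 0.554
```

```bash
python3 -c "
from m import *
tool();plate('t4')
"
```

```text
t 3.3333 tool jig -22.4 -70.7 z 100.4 yaw_y in jig deg 0.01 F [-3.2 -1.6  2.4] w 0.554
plate [-24.5  -6.9] [120.3  99.2] 1.07 3519 plane [7.60000e-02 0.00000e+00 1.11127e+02]
```

>>> carry_out:
  series:
    - [55,0.016,0.019,-0.02,0]
    - [55,0.032,0.038,-0.02,0]
    - [55,0.05,0.058,-0.02,0]
    - [55,0.065,0.076,-0.02,0]
    - [55,0.08,0.095,-0.02,0]

```text
time_s: 3.8
tool_pos: [0.368, -0.5702, 0.0981]
ee_rot: [0.908, 0.419, -0.0, 0.001]
contact_force: [-2.5, -2.7, 3.0]
grip_width: 0.549
```

```bash
python3 -c "
from m import *
tool();plate('t5')
"
```

```text
t 3.8 tool jig -22.4 -60.3 z 98.1 yaw_y in jig deg -0.0 F [-2.5 -2.7  3. ] w 0.549
plate [-23.6   3.1] [ 99.4 119.6] 89.58 3345 plane [7.60000e-02 1.00000e-03 1.11146e+02]
```

>>> carry_out:
  series:
    - [55,0.008,0.01,0,0]
    - [55,0.016,0.019,0,0]
    - [55,0.022,0.026,0,0]
    - [55,0.022,0.026,0,0]

```text
time_s: 4.18
tool_pos: [0.3694, -0.5683, 0.0979]
ee_rot: [0.908, 0.419, -0.001, 0.001]
contact_force: [-2.5, -4.0, 3.9]
grip_width: 0.552
```

```bash
python3 -c "
from m import *
tool();plate('t6')
f=bot.grab_frame('wrist');cv2.imwrite('pics/w6.png',f['color'])
"
```

```text
t 4.1833 tool jig -22.5 -57.9 z 97.9 yaw_y in jig deg -0.0 F [-2.5 -4.   3.9] w 0.552
plate [-23.6   5.2] [ 98.  119.3] 89.62 3263 plane [7.80000e-02 3.00000e-03 1.11171e+02]
```

View pics/w6.png

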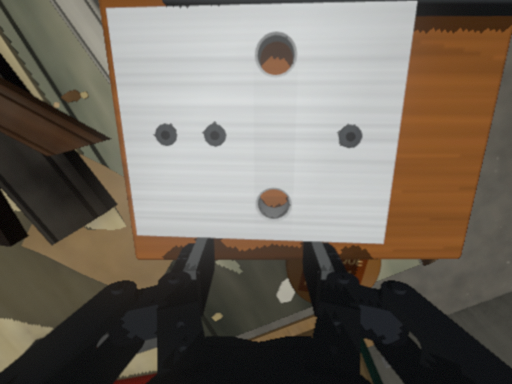

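View pics/t6c.png

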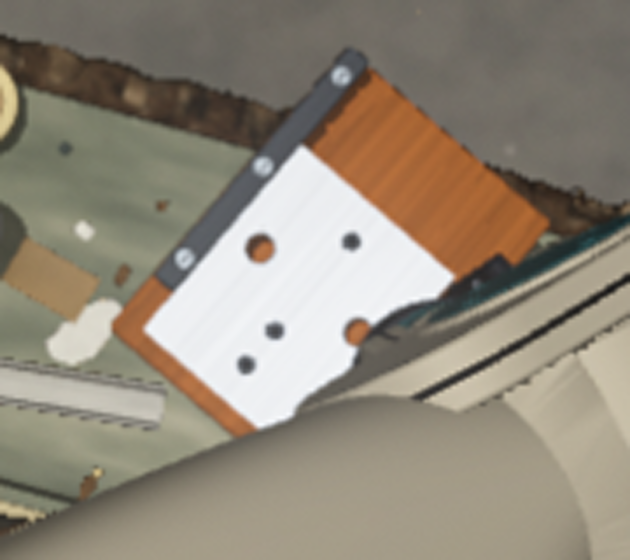

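>>> carry_out:
  series:
    - [55,0.008,0.01,0,0]
    - [55,0.008,0.01,0,0]

```text
time_s: 4.45
tool_pos: [0.3695, -0.5683, 0.0979]
ee_rot: [0.908, 0.419, -0.002, 0.001]
contact_force: [-4.6, -5.3, 2.5]
grip_width: 0.548
```

```bash
python3 -c "
from m import *
tool();plate('t7')
"
```

```text
t 4.45 tool jig -22.5 -57.8 z 97.9 yaw_y in jig deg -0.03 F [-4.6 -5.3  2.5] w 0.548
plate [-23.5   5. ] [ 98.1 119.3] 89.83 3243 plane [7.70000e-02 1.00000e-03 1.11172e+02]
```

The last 1 mm step didn't move the tool and the force rose, so the plate is against the fence. I'll back off and go round to the near edge.

>>> carry_out:
  series:
    - [55,-0.1,-0.12,0,0]
    - [55,-0.2,-0.23,0,0]
    - [55,-0.2,-0.23,0.3,0]
    - [55,-0.2,-0.23,0.6,0]
    - [55,-0.2,-0.23,0.7,0]

```text
time_s: 4.92
tool_pos: [0.3547, -0.5866, 0.1562]
ee_rot: [0.908, 0.419, 0.001, 0.001]
contact_force: [0.5, -1.3, 2.1]
grip_width: 0.549
```

>>> carry_out:
  series:
    - [55,-0.03,0.2,0,0.11]
    - [55,-0.06,0.4,0,0.22]
    - [55,-0.09,0.6,0,0.33]
    - [55,-0.12,0.8,0,0.44]
    - [55,-0.12,0.9,0,0.55]

```text
time_s: 5.33
tool_pos: [0.3439, -0.5104, 0.1524]
ee_rot: [0.749, 0.662, 0.001, -0.002]
contact_force: [0.5, 0.4, -0.4]
grip_width: 0.55
```

>>> carry_out:
  series:
    - [55,-0.01,0.2,0,0.11]
    - [55,-0.02,0.4,0,0.22]
    - [55,-0.03,0.6,0,0.33]
    - [55,-0.03,0.6,0,0.44]
    - [55,-0.03,0.6,0,0.55]

```text
time_s: 5.75
tool_pos: [0.342, -0.4632, 0.1526]
ee_rot: [0.53, 0.848, 0.001, -0.001]
contact_force: [-0.4, -0.6, -0.4]
grip_width: 0.547
```

>>> carry_out:
  series:
    - [55,0,0,0,0.11]
    - [55,0,0,0,0.22]
    - [55,0,0,0,0.33]
    - [55,0,0,0,0.4]
    - [55,0,0,0,0.4]

```text
time_s: 6.17
tool_pos: [0.3421, -0.4645, 0.1527]
ee_rot: [0.345, 0.939, 0.001, -0.0]
contact_force: [-0.1, -0.1, -0.1]
grip_width: 0.547
```

```bash
python3 -c "
from m import *
tool();plate('t8')
f=bot.grab_frame('wrist');cv2.imwrite('pics/w8.png',f['color'])
"
```

```text
t 6.1667 tool jig -110.6 3.5 z 152.7 yaw_y in jig deg 90.08 F [-0.1 -0.1 -0.1] w 0.547
plate [-23.5   4.9] [ 98.3 119. ] 89.98 2452 plane [7.70000e-02 2.00000e-03 1.11225e+02]
```

View pics/w8.png

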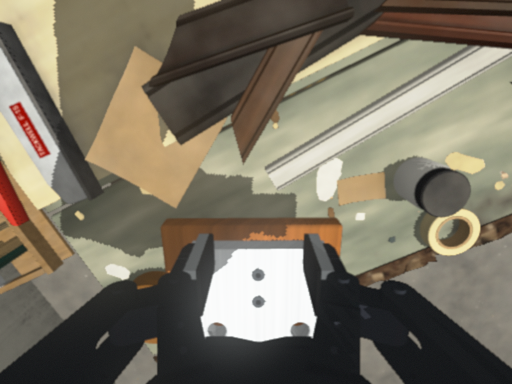

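View pics/t8c.png

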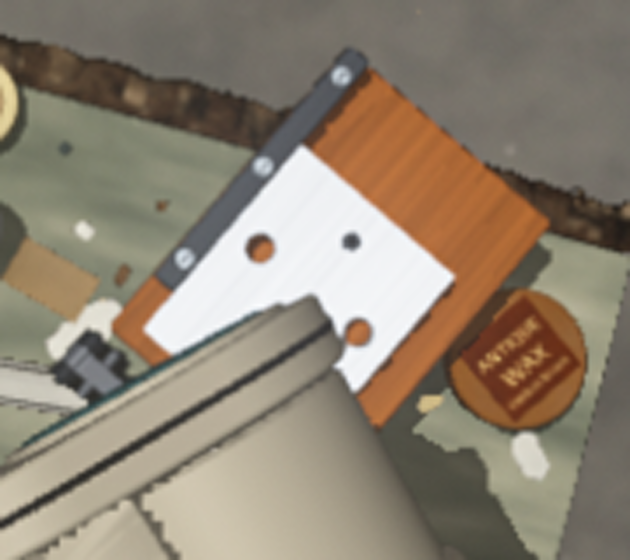

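>>> carry_out:
  series:
    - [55,0,0,-0.25,0]
    - [55,0,0,-0.5,0]
    - [55,0,0,-0.7,0]
    - [55,0,0,-0.7,0]

```text
time_s: 6.6
tool_pos: [0.3406, -0.4623, 0.0938]
ee_rot: [0.346, 0.938, 0.003, -0.003]
contact_force: [-0.5, -0.6, -0.1]
grip_width: 0.552
```

>>> carry_out:
  series:
    - [55,0.04,-0.032,0,0]
    - [55,0.07,-0.06,0,0]
    - [55,0.1,-0.085,0,0]
    - [55,0.13,-0.111,0,0]
    - [55,0.15,-0.128,0,0]

```text
time_s: 7.02
tool_pos: [0.3544, -0.4759, 0.0988]
ee_rot: [0.345, 0.938, -0.0, -0.0]
contact_force: [-4.3, 1.8, 3.2]
grip_width: 0.552
```

```bash
python3 -c "
from m import *
tool();plate('t9')
f=bot.grab_frame('wrist');cv2.imwrite('pics/w9.png',f['color'])
"
```

```text
t 7.0167 tool jig -93.9 2.7 z 98.8 yaw_y in jig deg 90.0 F [-4.3  1.8  3.2] w 0.552
plate [-22.1   4.9] [ 98.1 117.3] 89.88 1811 plane [ 7.60000e-02 -0.00000e+00  1.11192e+02]
```

View pics/w9.png

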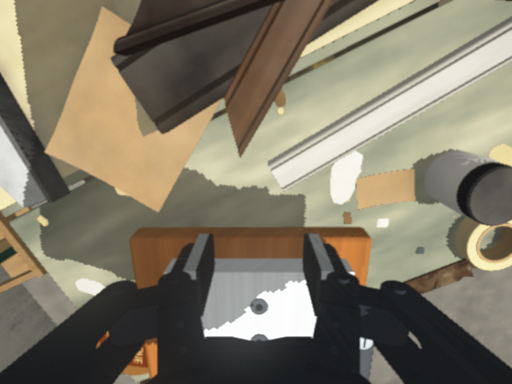

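>>> carry_out:
  series:
    - [55,0.029,-0.024,-0.02,0]
    - [55,0.058,-0.048,-0.02,0]
    - [55,0.086,-0.073,-0.02,0]
    - [55,0.114,-0.097,-0.02,0]
    - [55,0.143,-0.122,-0.02,0]

```text
time_s: 7.53
tool_pos: [0.366, -0.4852, 0.0959]
ee_rot: [0.345, 0.939, 0.0, -0.0]
contact_force: [-2.6, 2.7, 0.3]
grip_width: 0.551
```

```bash
python3 -c "
from m import *
tool();plate('t10')
"
```

```text
t 7.5333 tool jig -79.0 3.1 z 95.9 yaw_y in jig deg 90.01 F [-2.6  2.7  0.3] w 0.551
plate [-6.1  4.7] [114.1  98.7] 0.11 1446 plane [9.4000e-02 2.0000e-03 1.1082e+02]
```

View pics/t10c.png

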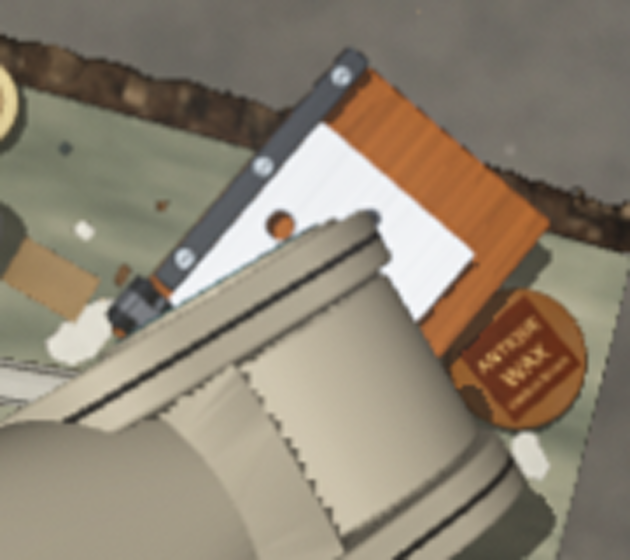

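>>> carry_out:
  series:
    - [55,0.027,-0.022,0,0]
    - [55,0.054,-0.045,0,0]
    - [55,0.081,-0.068,0,0]
    - [55,0.107,-0.09,0,0]
    - [55,0.133,-0.112,0,0]

```text
time_s: 8.0
tool_pos: [0.3771, -0.4948, 0.0961]
ee_rot: [0.345, 0.939, -0.0, 0.001]
contact_force: [0.4, -0.3, -0.4]
grip_width: 0.547
```

```bash
python3 -c "
from m import *
tool();plate('t11')
"
```

```text
t 8.0 tool jig -64.3 3.1 z 96.1 yaw_y in jig deg 90.02 F [ 0.4 -0.3 -0.4] w 0.547
plate [13.2  4.6] [ 98.6 106.1] 89.97 1073 plane [8.30000e-02 0.00000e+00 1.09071e+02]
```

View pics/t11c.png

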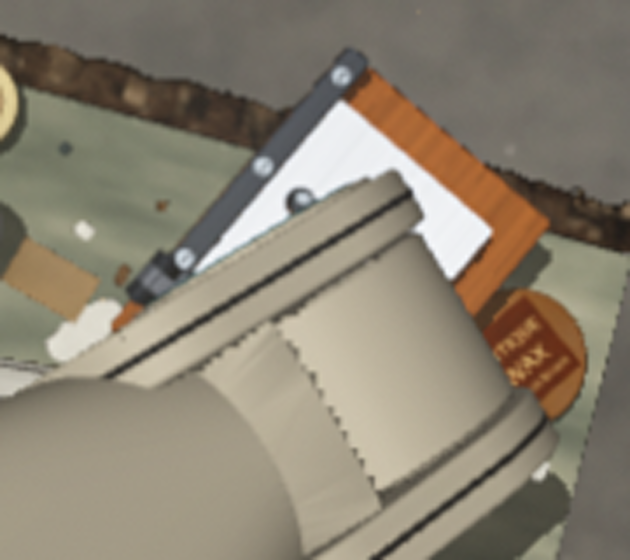

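The pin now shows in the left hole and the plate has begun to drop. I'll go on in small steps.

>>> carry_out:
  series:
    - [55,0.01,-0.008,0,0]
    - [55,0.019,-0.016,0,0]
    - [55,0.028,-0.024,0,0]
    - [55,0.028,-0.024,0,0]

```text
time_s: 8.38
tool_pos: [0.3791, -0.4966, 0.0964]
ee_rot: [0.345, 0.939, -0.0, 0.0]
contact_force: [0.0, 0.2, 0.7]
grip_width: 0.553
```

```bash
python3 -c "
from m import *
tool();plate('t12')
"
```

```text
t 8.3833 tool jig -61.7 2.9 z 96.4 yaw_y in jig deg 90.02 F [0.  0.2 0.7] w 0.553
plate [18.1  4.6] [103.   98.6] 0.1 935 plane [2.00000e-03 3.00000e-03 1.04601e+02]
```

View pics/t12c.png

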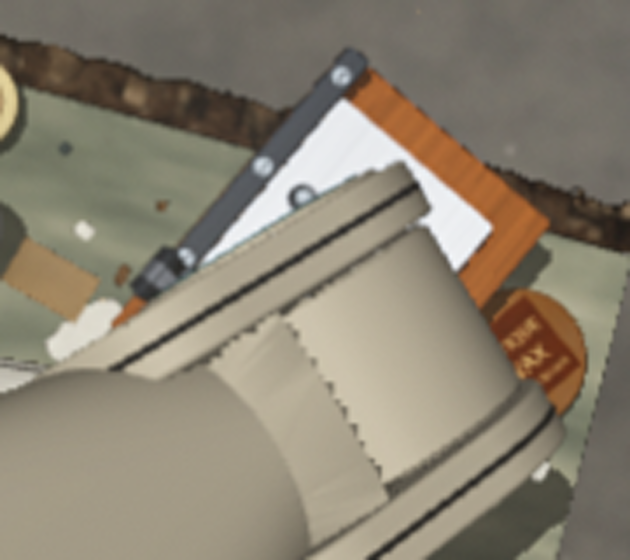

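The plate lies flat now: slope 0.002, with its top at board height plus 16 mm. I'll retreat and check with a clear view.

>>> carry_out:
  series:
    - [55,-0.14,0.12,0,0]
    - [55,-0.28,0.24,0,0]
    - [55,-0.38,0.32,0,0]
    - [55,-0.38,0.32,0.4,0]
    - [55,-0.38,0.32,0.8,0]

```text
time_s: 8.85
tool_pos: [0.3462, -0.4674, 0.158]
ee_rot: [0.345, 0.938, 0.002, -0.003]
contact_force: [0.3, -0.8, 0.8]
grip_width: 0.549
```

>>> carry_out:
  series:
    - [55,-0.2,0,0.4,0]
    - [55,-0.5,0,0.8,0]
    - [55,-0.8,0,0.8,0]
    - [55,-1,0,0.8,0]
    - [55,-1,0,0.8,0]

```text
time_s: 9.27
tool_pos: [0.266, -0.4707, 0.2253]
ee_rot: [0.347, 0.938, -0.001, 0.0]
contact_force: [0.3, 0.3, -1.0]
grip_width: 0.55
```

```bash
python3 -c "
from m import *
tool();f=plate('t13')
for n in('hole_left','hole_right','pin_left','pin_right','small_jar','template'):
    s=bot.spot_point(f,n)
    if s: p=ptz(f,*s[0]['location'],.1);print(n,s[0],((p[:2]-o)*1000@ex).round(1),((p[:2]-o)*1000@ey).round(1))
f=bot.grab_frame('scene');cv2.imwrite('pics/s13.png',cv2.resize(f['color'][150:290,190:370],None,fx=4,fy=4,interpolation=2))
"
```

```text
t 9.2667 tool jig -164.5 -50.6 z 225.3 yaw_y in jig deg 89.86 F [ 0.3  0.3 -1. ] w 0.55
plate [9.4 4.7] [ 98.6 120.9] 89.99 3716 plane [-1.0000e-03  1.0000e-03  1.0474e+02]
hole_left {'location': [286.4, 185.8], 'conf': 0.69} 18.7 37.0
hole_right {'location': [312.9, 209.2], 'conf': 0.71} 17.9 -25.1
pin_left {'location': [290.9, 185.2], 'conf': 0.9} 24.7 31.7
pin_right {'location': [315.0, 208.6], 'conf': 0.87} 21.1 -27.2
small_jar {'location': [188.2, 194.5], 'conf': 0.74} -105.3 157.0
template {'location': [291.0, 201.8], 'conf': 0.88} 2.6 12.7
```

View pics/t13c.png

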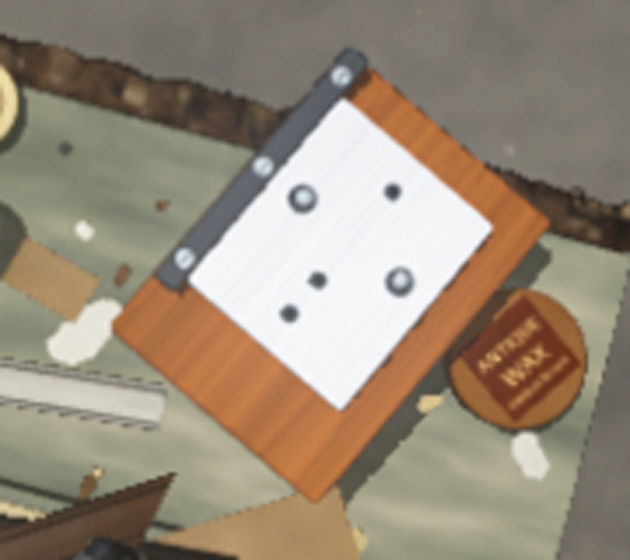

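View pics/s13.png

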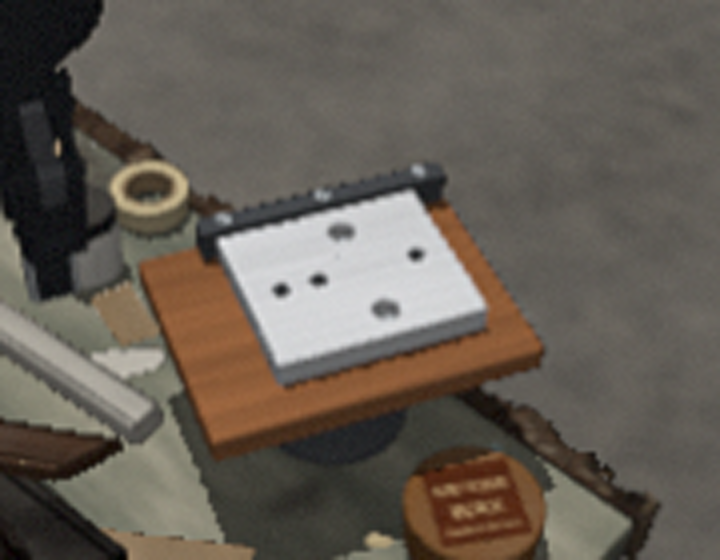

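Both pins stand inside the holes, at crop (303,198) and (400,281). The plate is flat against the fence, and the jar and tape are where they were. The gripper is clear, so I'll hand in.

```bash
python3 -c "
from m import *
print(bot.sign_off());tool()"
```

```text
the job is handed in; nothing more can be done
None
the job is handed in; nothing more can be done
```

The template plate is seated: both holes are over the locating pins and it lies flat on the board. I squared it against the fence with two fingertips on its right side. Then I pushed its near edge along the fence toward +x until it dropped by itself. I handed the job in at about 9.4 s.

**Last checks, with the gripper backed well clear:**
- **Flatness:** the plate's top slopes about 0.001. It reads 104.7 mm high; nominal is 106 mm, and the top camera reads 1 to 2 mm low here.
- **Holes:** both pins show inside their holes in the top view.
- **Fence:** the plate is square to the fence within 0.1°, at jig y = 4.7 mm (nominal 4.5).
- **Bystanders:** the jar and the tape stand where they were. Measured contact forces stayed at a few newtons.

**Checks that disagreed:**
- **Plate x:** the plate reads x = 9.4 mm against the nominal 12. That is about the ±2.5 mm play of the holes on the pins plus camera error, so I left it.
- **Networks:** their pin and hole positions scattered by several millimetres. For the seating I went by the picture and the depth plane instead.

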